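# Free and park the length stop of a strap jig

## Task

Loosen the jig's big knurled locking ring by rolling it round with a fingertip on its rim, counter-clockwise seen from above, until its white mark has come round into line with the red pointer for the second time (two full turns loose). Then push the yellow end plate from the front with a fingertip until the length stop is fully home against the jig, and leave it there with the ring still at two turns. Do not grip or pinch anything, and leave the drilled steel block, pliers and tin where they are.

Things in the scene. Friction and masses are not known exactly. Their poses are not given: they have to be found in the camera images.
- jig: The fixed strap jig: grey block 150 (x) x 110 (y) x 36 mm high on the worktop; origin at the centre of its underside, z up, -x is its front (roughly towards the robot; yaw varies by 0.4 rad either way). A fixed threaded post 28 mm across stands at its centre, up to 82 mm. From 44 mm up, nothing but ring and post stands within 100 mm of the axis.
- ring_axis (a point): point on the vertical axis of post and ring, 56 mm above the worktop, half-way up the rim when tight; axes are the jig's. The dark steel ring is 92 mm across (too wide to grip), 28 mm high, underside 42 and top 70 mm above the worktop when tight, and climbs 3 mm a turn as it loosens. 36 fine upright ribs stand round its rim.
- ring (a joint): ring angle (rad): 0 = fully tight, white mark at the pointer; grows counter-clockwise from above and counts on past each turn (two turns = 12.57; no stop before 22). Starts 0.2 to 0.9 loose, so the mark has just left the pointer. Rolls with 1.5 to 2 N along the rim: a fingertip pressed lightly inward (a few N) drives it by friction. Stays where it is left.
- ring_mark (a point): the white radial mark on the ring's top face, 40 mm from the axis; the mark also runs down the rim
- stop (a joint): travel (m) of the length stop, a steel bar in the front of the jig with a yellow upright end plate: 0 = fully out (start), 0.035 = fully home, plate flat against the jig's front. A hidden clamp pin holds it until the ring is about 1.6 turns loose; then it slides with about 3 N along the jig's +x and stays where it is left.
- stop_face (a point): centre of the front face of the yellow end plate (60 mm wide, 38 mm high, 4 to 42 mm above the worktop, 6 mm thick; its back is not to be touched), 116 mm in front of the axis when out; push here along the jig's +x. Two flat screw heads 18 mm either side are only 3 mm high.
- jig_block: loose grey steel block with two drilled holes, 45 x 70 x 35 mm, origin under its centre; a bystander
- pliers: pliers with red handles lying flat, 166 x 54 x 14 mm, origin under the centre; a bystander
- tin: blue tin with a white lid, 75 mm across, 50 mm high, origin under its centre; a bystander
- column (a point): centre of the foot of the bench's tall fixed blue steel column, 140 mm (world x) by 130 mm (world y) at the foot, going up past the arm: an obstacle between the robot's start on the left and the jig on the right; go round it on the robot's side
- pointer (a point): the flat red pointer on the front (-x) of the block's top, 54 to 71 mm from the post's axis, under 38 mm high; this point is at its middle

How it is judged:
By the outcome, as a careful person would: the job done as asked, in the order asked, and still so for the second after the job is handed in, with the robot touching nothing.
It also fails if it takes over 72 s, if anything falls off the work surface, if the arm or the gripper's body presses on something with over 40 N, if the wrist force passes 120 N, or if a joint passes its speed limit or range.

## Robot

A 6-joint arm with a two-finger parallel gripper is mounted at the origin on a cart in front of the work surface, level with it; the furniture and walls round the work are solid. World frame = base frame: x ahead of the robot, y to its left, z up, the work surface at z = 0. Lengths are in m, angles in rad, forces in N, time in s.
With the tool pointing down it reaches from about 0.3 to 0.875 m from the base axis. Payload 6.4 kg.
Tool frame: the origin (TCP) lies between the finger pads; the fingertips stand 25 mm ahead of it and the grasp point (between the pads) lies 6 mm ahead of it; y points along the fingers, x is the direction in which the jaws open and shut, and the axes are right-handed (so a half turn about y gives the same grasp; the last joint's range is limited). The gripper opens to 88 mm and grips with 3 to 60 N. Pads are 18 mm wide; open, the fingers measure 123 mm over their backs; the gripper's body (75 mm by 187 mm) begins 45 mm behind the grasp point.
Start: joints at [1.016, 0.181, 1.607, -0, 1.354, -0.206], TCP at [0.197, 0.54, 0.264] pointing down, gripper open.
Joint ranges: [-2.99, 2.99], [-0.89, 2.07], [0.3, 2.58], [-1.14, 4.28], [0, 2.63], [-3.12, 3.12]. Speed limits (rad/s): [2.57, 2.57, 3.01, 3.14, 3.14, 3.14].

## Interface

Orientations are given as a unit quaternion [x, y, z, w].
In Python, from station import bot gives the robot as it stands. The module is installed in compiled form; this text tells all that it offers.
- The arm moves only by the tool move_arm, never from a script. Its argument "deltas" is a list of rows, each a list of 7 numbers: the turn, a rotation vector about the tool's x, y, z in degrees, then the shift along the tool's x, y, z in cm, then the opening in per cent of the stroke, from 0 (shut) to 100 (fully open). A call has 1 to 5 rows; each row shifts and turns the pose as measured when the row begins, along the tool's axes as they then stand; what a row does not reach is not made up. A row lasts 1/12 s, in which the tool goes at most 41.7 mm and 7.16 degrees, less where a joint would pass 70% of its speed; a pose out of reach is approached as far as the arm can. A call is refused whole if a number of a shift passes 4.17 or a number of a turn 7.16, either way. A call with a gripper value outside its range is refused whole. The fingers move at their own pace and stop on an object; "squeeze" is the grip in N (left out, the last holds). Time passes only in rows, so rows that do not move let the fingers close. It gives the time, the measured TCP pose, the force and the opening at its end, in the units of the state.
- bot.get_state(): the state, without advancing time (a new reading comes with each control period).
- bot.read_camera(name): name is "side" or "top"; returns (picture, depth): 384x512x3 uint8, red, green, blue; 384x512 float32, m along the optical axis (not along the pixel's ray), 0 where there is no reading.
- bot.get_calibration(name): a dict with "vertical_fov" (degrees; the focal length in pixels is half the picture's height over the tangent of half this angle, whatever the lens; pixels are square), "cx", "cy" (the principal point, pixels), "k1" (the pictures are not rectified: a ray, as slopes to the right and down, at radius r is drawn at 1 + k1 r^2 times it, then the intrinsics apply), "view" (4x4, takes a point from world to camera coordinates). Camera axes: x right, y up, looking along -z (the intrinsics and any distortion apply to the point x, -y, -z); pixel columns grow to the right and rows downward; lengths in m; the calibration is good to about 2 mm. A picture is of the moment at which its call begins. get_calibration takes no time and is no camera call.
- bot.job_done(): hands the job in, once; it reports no verdict.
Trained networks look in the newest picture that a camera, given by its name, has taken for a name from the list of things; names that differ only in an ending like _2 or _b are one class to them, and where a whole thing is asked for, a point or a joint stands for the part that bears it (a point fixed in the world has none). Each returns a list of dicts, best first, with "score" (0 to 1); they miss things now and then, are a little off and sometimes report something else, mostly with a low value. They report only what shows in the picture. A call takes as long as a camera call.
- bot.regions_of(camera, target): "pixels" (384x512 bool, what is visible of it).
- bot.place_of(camera, target): "xyz" ([x, y, z] in m, in the coordinates of the camera as it stood for that picture, good to about 4 mm: a listed point, or the origin of a listed thing).
The state is a dict: "t": time; "joint_pos": joint angles; "joint_vel": joint speeds; "joint_efforts": joint torques, N m; "tool_pos": TCP position; "ee_rot": TCP orientation; "contact_force": force on the tool from outside, world axes, zero at the start; "ft_torque": the same for the moment, N m; "opening": finger opening in m.
Only numpy, scipy, OpenCV 4.12 (cv2) and the standard library are available. Lean on these libraries where they do the work, as an engineer would, in place of code of your own. Each camera call takes 0.05 s, during which the arm holds its last target.

## Working session

There is one attempt and no reset: what is moved stays moved. The work goes in short steps, Python scripts to look and compute and a tool call to move; the robot and the scene stay as the last step left them, time stands still between calls to the robot, and variables do not carry over. Pictures are saved under pics/ and viewed, and the job is handed in when it is done.

Besides the shell and the picture viewer there is one more tool, called after "Request:" as name([rows], argument=value, ...), one row to a line, values as JSON. move_arm: Moves the arm, as the interface text tells. Its arguments: {"type":"object","properties":{"deltas":{"type":"array"},"squeeze":{"type":"number"}},"required":["deltas"]}

```bash
ls; mkdir -p pics; cat > h.py <<'E'
import numpy as np, cv2
from station import bot
from scipy.spatial.transform import Rotation as R
def cam(n):
    c=bot.get_calibration(n); f=192/np.tan(np.radians(c["vertical_fov"])/2)
    return c,f,np.array(c["view"]).reshape(4,4)
def c2w(n,p):
    V=cam(n)[2]; return (np.linalg.inv(V)@np.r_[p,1])[:3]
def proj(n,p):
    c,f,V=cam(n); q=V@np.r_[p,1]; s=np.array([q[0],-q[1]])/-q[2]; s=s*(1+c["k1"]*(s@s)); return np.array([c["cx"],c["cy"]])+f*s
def px2w(n,u,v,d):
    c,f,V=cam(n)
    K=np.array([[f,0,c["cx"]],[0,f,c["cy"]],[0,0,1.]])
    s=cv2.undistortPoints(np.array([[[u,v]]],float),K,np.array([c["k1"],0,0,0.]))[0,0]
    return c2w(n,[s[0]*d,-s[1]*d,-d])
def px2z(n,u,v,z):
    a=px2w(n,u,v,.1);b=px2w(n,u,v,1.); t=(z-a[2])/(b[2]-a[2]); return a+t*(b-a)
def snap(n,fn):
    p,d=bot.read_camera(n); cv2.imwrite("pics/"+fn,p[:,:,::-1]); return p,d
E
python3 - <<'E'
from h import *
np.set_printoptions(precision=4,suppress=True)
for n in("side","top"):
    snap(n,n+"0.png"); print(n,cam(n)[:2])
    for t in["jig","ring_axis","ring_mark","stop_face","pointer","column","jig_block","pliers","tin"]:
        for r in bot.place_of(n,t)[:2]: print(t,round(r["score"],2),c2w(n,r["xyz"]))
s=bot.get_state();print(s)
E
```

```text
pics
side ({'vertical_fov': 47.87737672805294, 'cx': 252.59456211649098, 'cy': 189.8136029976052, 'k1': -0.00486061225562422, 'view': array([[-0.9994, -0.0317, -0.0151,  0.5927],
       [ 0.01  , -0.6688,  0.7433, -0.0903],
       [-0.0337,  0.7427,  0.6687, -1.0008],
       [ 0.    ,  0.    ,  0.    ,  1.    ]])}, np.float64(432.4839768327981))
jig 0.91 [ 0.538  -0.2797 -0.005 ]
jig 0.43 [ 0.466   0.1654 -0.0021]
ring_axis 0.89 [ 0.5371 -0.2783  0.0512]
ring_mark 0.68 [ 0.5105 -0.3036  0.0708]
ring_mark 0.26 [ 0.4313  0.0284 -0.0014]
stop_face 0.55 [ 0.418  -0.2829  0.0223]
pointer 0.62 [ 0.4744 -0.278   0.0336]
jig_block 0.71 [ 0.4332  0.0303 -0.0008]
pliers 0.92 [ 0.4688  0.1641 -0.0005]
top ({'vertical_fov': 46.54362647070214, 'cx': 261.87688044267725, 'cy': 188.70648302399775, 'k1': -0.1005096191817708, 'view': array([[-0.0099, -0.9997,  0.0215, -0.0718],
       [ 0.9913, -0.007 ,  0.1318, -0.5813],
       [-0.1316,  0.0226,  0.991 , -1.1153],
       [ 0.    ,  0.    ,  0.    ,  1.    ]])}, np.float64(446.42341617198844))
jig 0.87 [ 0.5381 -0.2749 -0.0006]
ring_axis 0.9 [ 0.5406 -0.2727  0.0534]
ring_mark 0.84 [ 0.5075 -0.2996  0.0678]
stop_face 0.8 [ 0.421  -0.2753  0.0179]
pointer 0.56 [ 0.478  -0.2755  0.0303]
jig_block 0.67 [ 0.4333  0.0308 -0.0049]
pliers 0.6 [ 0.472   0.1684 -0.0039]
tin 0.64 [ 0.7213 -0.1637 -0.0012]
{'t': 1.0, 'joint_pos': array([ 1.0157,  0.1808,  1.607 , -0.    ,  1.3538, -0.2063]), 'joint_vel': array([-0.0022,  0.002 , -0.    ,  0.0012,  0.0013, -0.0006]), 'joint_efforts': array([  0.0004, -43.3844, -34.2182,   0.0701,   0.031 ,   0.    ]), 'tool_pos': array([0.1965, 0.5404, 0.2637]), 'ee_rot': array([-0.5792, -0.4057,  0.4056,  0.5792]), 'contact_force': array([-0.4143, -0.4147,  0.5266]), 'ft_torque': array([-0.0319, -0.0454,  0.0035]), 'opening': 0.08801514060829427}
```

View pics/top0.png

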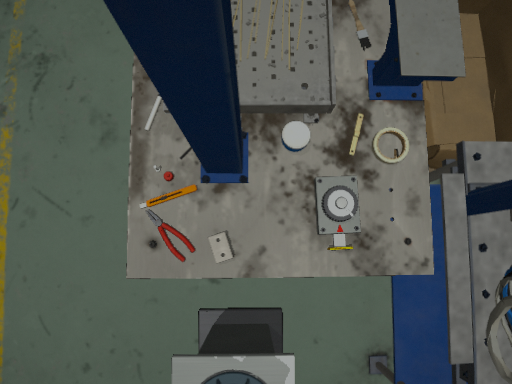

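View pics/side0.png

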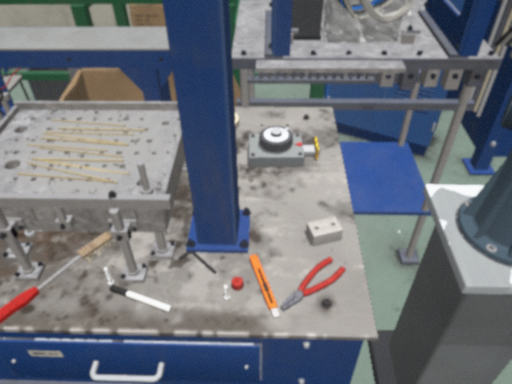

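```bash
python3 - <<'E'
from h import *
np.set_printoptions(precision=4,suppress=True)
p=cv2.imread("pics/top0.png"); cv2.imwrite("pics/topz0.png",cv2.resize(p[165:260,295:385],None,fx=6,fy=6,interpolation=cv2.INTER_CUBIC))
p=cv2.imread("pics/side0.png"); cv2.imwrite("pics/sidez0.png",cv2.resize(p[110:180,230:340],None,fx=6,fy=6,interpolation=cv2.INTER_CUBIC))
s=bot.get_state();print(s["t"]);print(R.from_quat(s["ee_rot"]).as_matrix())
for n in("side","top"): print(np.linalg.inv(cam(n)[2])[:3,3])
c=np.array([.540,-.275])
for y in(0,.05): print(y,proj("top",[.54-.062*np.cos(y),-.275-.062*np.sin(y),.038]),)
# column foot
for u,v in((203,182),(247,182),(247,135)): print(px2z("top",u,v,0))
E
```

```text
1.0
[[ 0.3418  0.     -0.9398]
 [ 0.9398  0.      0.3418]
 [ 0.0001 -1.     -0.    ]]
[0.5596 0.7017 0.7453]
[ 0.4288 -0.0506  1.1834]
0 [339.1286 227.7131]
0.05 [340.3168 227.6686]
[0.6051 0.0799 0.    ]
[ 0.6043 -0.038   0.    ]
[ 0.7336 -0.0386  0.    ]
```

View pics/topz0.png

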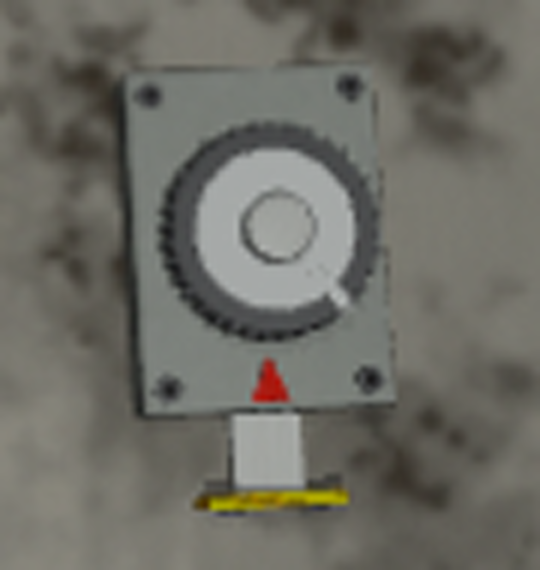

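View pics/sidez0.png

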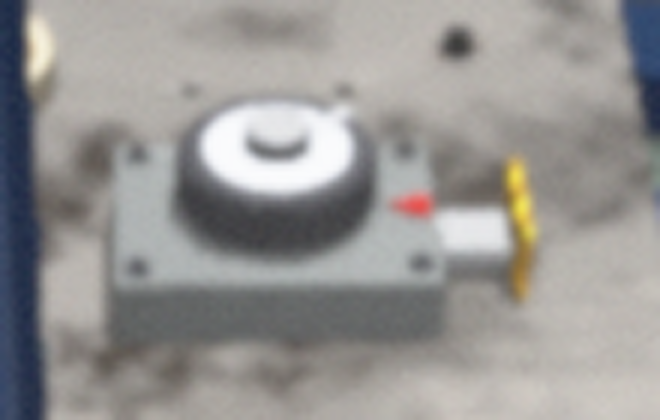

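The zoom shows ring and post centred near crop (277,228), the white mark just counter-clockwise of the red pointer (lower right, ~(338,297)), and block screws at (150,95), (350,85), (170,388) and (370,378). From these I'll compute the yaw.

```bash
python3 - <<'E'
from h import *
np.set_printoptions(precision=4,suppress=True)
w=lambda u,v,z: px2z("top",295+(u+.5)/6-.5,165+(v+.5)/6-.5,z)[:2]
h=[w(*a,.036) for a in((150,95),(350,85),(170,388),(370,378))]
print(np.mean(h,0),[np.arctan2(*(a-b)[::-1]) for a,b in((h[0],h[2]),(h[1],h[3]))],[np.arctan2(*(a-b)[::-1])-np.pi/2 for a,b in((h[0],h[1]),(h[2],h[3]))])
ax=w(280,228,.082); m=w(338,297,.070); print("post",ax,"mark",m, "ring c",w(277,228,.07), "ptr",w(269,385,.038),"plate",w(272,505,.042))
E
```

```text
[ 0.5401 -0.2743] [np.float64(0.04184951823666206), np.float64(0.032708046869893655)] [np.float64(0.04411654158832845), np.float64(0.037255872417451874)]
post [ 0.5387 -0.2737] mark [ 0.5105 -0.2998] ring c [ 0.5399 -0.2748] ptr [ 0.4753 -0.2757] plate [ 0.4241 -0.2747]
```

```bash
cat >> h.py <<'E'
def rows(wps,turn=0,step=.038,n=99):
    """rows to go from the present pose through world waypoints; turn deg/row about tool y given list total"""
    s=bot.get_state();p=s["tool_pos"].copy();M=R.from_quat(s["ee_rot"])
    print("t %.2f"%s["t"],"p",p.round(4),"yaw %.2f"%np.degrees(np.arctan2(M.as_matrix()[1,0],M.as_matrix()[0,0])),"tilt",M.as_matrix()[:,1].round(4))
    left=turn;k=0
    for w in wps:
        w=np.array(w);m=int(np.ceil(np.linalg.norm(w-p)/step));d=(w-p)/max(m,1)
        for i in range(m):
            r=np.clip(left,-7,7);left-=r
            print([0,round(float(r),1),0]+[round(float(x),2) for x in M.inv().apply(d)*100]+[0]);M=M*R.from_rotvec([0,np.radians(r),0])
            k+=1
            if k>=n:return
        p=w
E
python3 -c "
from h import *
rows([[.40,0,.264],[.45,-.27,.25]],turn=68)"
```

```text
t 1.00 p [0.1965 0.5404 0.2637] yaw 70.02 tilt [ 0.  0. -1.]
[0, 7.0, 0, -2.74, -0.0, -2.35, 0]
[0, 7.0, 0, -2.43, -0.0, -2.67, 0]
[0, 7.0, 0, -2.09, -0.0, -2.94, 0]
[0, 7.0, 0, -1.72, -0.0, -3.18, 0]
[0, 7.0, 0, -1.32, -0.0, -3.36, 0]
[0, 7.0, 0, -0.9, -0.0, -3.5, 0]
[0, 7.0, 0, -0.46, -0.0, -3.58, 0]
[0, 7.0, 0, -0.02, -0.0, -3.61, 0]
[0, 7.0, 0, 0.42, -0.0, -3.59, 0]
[0, 5.0, 0, 0.85, -0.0, -3.51, 0]
[0, 0.0, 0, 1.15, -0.0, -3.42, 0]
[0, 0.0, 0, 1.15, -0.0, -3.42, 0]
[0, 0.0, 0, 1.15, -0.0, -3.42, 0]
[0, 0.0, 0, 1.15, -0.0, -3.42, 0]
[0, 0.0, 0, 1.15, -0.0, -3.42, 0]
[0, 0.0, 0, 1.15, -0.0, -3.42, 0]
[0, 0.0, 0, 0.51, 0.17, -3.39, 0]
[0, 0.0, 0, 0.51, 0.17, -3.39, 0]
[0, 0.0, 0, 0.51, 0.17, -3.39, 0]
[0, 0.0, 0, 0.51, 0.17, -3.39, 0]
[0, 0.0, 0, 0.51, 0.17, -3.39, 0]
[0, 0.0, 0, 0.51, 0.17, -3.39, 0]
[0, 0.0, 0, 0.51, 0.17, -3.39, 0]
[0, 0.0, 0, 0.51, 0.17, -3.39, 0]
```

Request:
move_arm([
  [0,7,0,-2.7,0,-2.4,0],
  [0,7,0,-2.4,0,-2.7,0],
  [0,7,0,-2.1,0,-2.9,0],
  [0,7,0,-1.7,0,-3.2,0],
  [0,7,0,-1.3,0,-3.4,0],
])

```text
t: 1.42
tool_pos: [0.2599, 0.3708, 0.2624]
ee_rot: [-0.675, -0.209, 0.209, 0.676]
contact_force: [0.4, 0.4, 0.7]
opening: 0.0567
```

Request:
move_arm([
  [0,7,0,-0.9,0,-3.5,0],
  [0,7,0,-0.5,0,-3.6,0],
  [0,7,0,0,0,-3.6,0],
  [0,7,0,0.4,0,-3.6,0],
  [0,5,0,0.8,0,-3.5,0],
])

```text
t: 1.83
tool_pos: [0.3208, 0.1929, 0.2628]
ee_rot: [-0.706, -0.004, 0.001, 0.708]
contact_force: [1.2, -0.5, 0.2]
opening: 0.0239
```

```bash
python3 -c "
from h import *
rows([[.40,0,.264],[.45,-.27,.25]],turn=0)"
```

```text
t 1.83 p [0.3208 0.1929 0.2628] yaw 0.44 tilt [ 0.0035  0.0031 -1.    ]
[0, 0.0, 0, 1.3, -0.02, -3.23, 0]
[0, 0.0, 0, 1.3, -0.02, -3.23, 0]
[0, 0.0, 0, 1.3, -0.02, -3.23, 0]
[0, 0.0, 0, 1.3, -0.02, -3.23, 0]
[0, 0.0, 0, 1.3, -0.02, -3.23, 0]
[0, 0.0, 0, 1.3, -0.02, -3.23, 0]
[0, 0.0, 0, 0.6, 0.17, -3.38, 0]
[0, 0.0, 0, 0.6, 0.17, -3.38, 0]
[0, 0.0, 0, 0.6, 0.17, -3.38, 0]
[0, 0.0, 0, 0.6, 0.17, -3.38, 0]
[0, 0.0, 0, 0.6, 0.17, -3.38, 0]
[0, 0.0, 0, 0.6, 0.17, -3.38, 0]
[0, 0.0, 0, 0.6, 0.17, -3.38, 0]
[0, 0.0, 0, 0.6, 0.17, -3.38, 0]
```

Request:
move_arm([
  [0,0,0,1.3,0,-3.2,0],
  [0,-1,0,1.3,0,-3.2,0],
  [0,0,0,1.3,0,-3.2,0],
  [0,-1,0,1.3,0,-3.2,0],
  [0,0,0,1.3,0,-3.2,0],
])

```text
t: 2.25
tool_pos: [0.3897, 0.0253, 0.2648]
ee_rot: [-0.706, -0.017, 0.01, 0.708]
contact_force: [1.1, 0.7, -0.6]
opening: 0.0004
```

Request:
move_arm([
  [0,0,0,0.7,0,-3.5,0],
  [0,0,0,0.7,0.5,-3.5,0],
  [0,0,0,0.7,1,-3.5,0],
  [0,0,0,0.7,1,-3.5,0],
  [0,0,0,0.7,1,-3.5,0],
])

```text
t: 2.67
tool_pos: [0.4348, -0.1589, 0.2333]
ee_rot: [0.708, 0.02, -0.006, -0.706]
contact_force: [1.0, 0.5, 0.3]
opening: 0.0004
```

```bash
python3 -c "
from h import *
rows([[.462,-.268,.17],[.462,-.268,.075]],turn=0)"
```

```text
t 2.67 p [ 0.4348 -0.1589  0.2333] yaw 2.10 tilt [ 0.0209 -0.0016 -0.9998]
[0, 0.0, 0, 0.55, 1.6, -2.75, 0]
[0, 0.0, 0, 0.55, 1.6, -2.75, 0]
[0, 0.0, 0, 0.55, 1.6, -2.75, 0]
[0, 0.0, 0, 0.55, 1.6, -2.75, 0]
[0, 0.0, 0, -0.07, 3.17, 0.01, 0]
[0, 0.0, 0, -0.07, 3.17, 0.01, 0]
[0, 0.0, 0, -0.07, 3.17, 0.01, 0]
```

Request:
move_arm([
  [0,0,1.2,0.6,1.6,-2.8,0],
  [0,0,0,0.6,1.6,-2.8,0],
  [0,0,0,0.6,1.6,-2.8,0],
  [0,0,0,0.6,1.6,-2.8,0],
  [0,0,0,0,0,0,0],
])

```text
t: 3.08
tool_pos: [0.4642, -0.2834, 0.1662]
ee_rot: [0.709, 0.011, -0.01, -0.705]
contact_force: [-1.2, -0.2, 0.4]
opening: 0.0004
```

```bash
python3 -c "
from h import *
rows([[.462,-.268,.075]],turn=0)
snap('top','top1.png');snap('side','side1.png')"
```

```text
t 3.08 p [ 0.4642 -0.2834  0.1662] yaw 1.71 tilt [ 0.0016 -0.0054 -1.    ]
[0, 0.0, 0, -0.06, 3.04, 0.53, 0]
[0, 0.0, 0, -0.06, 3.04, 0.53, 0]
[0, 0.0, 0, -0.06, 3.04, 0.53, 0]
```

View pics/top1.png

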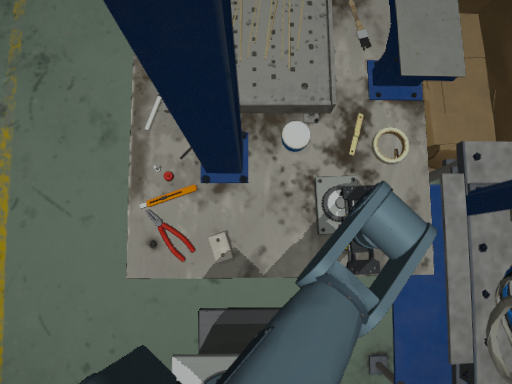

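View pics/side1.png

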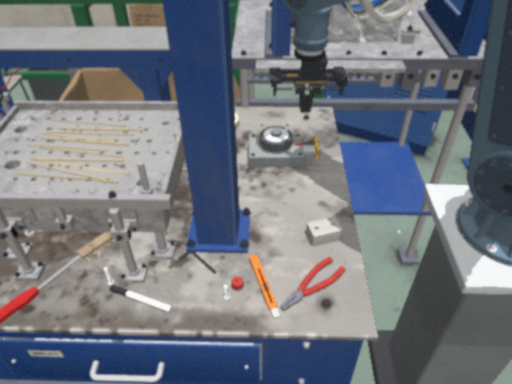

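Request:
move_arm([
  [0,0,0,0,3,0.6,0],
  [0,0,0,-0.1,3,0.5,0],
  [0,0,0,-0.1,3,0.5,0],
  [0,0,0,0,0.1,0,0],
])

```text
t: 3.52
tool_pos: [0.4651, -0.2631, 0.0813]
ee_rot: [0.711, 0.016, -0.008, -0.703]
contact_force: [-1.5, 0.9, -0.7]
opening: 0.0005
```

Request:
move_arm([
  [0,0,0,0.5,0,0,0],
  [0,0,0,0.3,0,0,0],
])

```text
t: 3.68
tool_pos: [0.4735, -0.2609, 0.0834]
ee_rot: [0.711, 0.016, -0.009, -0.703]
contact_force: [0.1, 0.8, -0.6]
opening: 0.0003
```

Request:
move_arm([
  [0,0,0,0,0.7,-0.4,0],
  [0,0,0,0.2,0.1,0,0],
  [0,0,0,0.2,0,0,0],
])

```text
t: 3.93
tool_pos: [0.4782, -0.2656, 0.0793]
ee_rot: [0.712, 0.017, -0.01, -0.702]
contact_force: [-13.7, -0.6, 0.7]
opening: 0.0002
```

```bash
python3 -c "
from h import *
rows([[.462,-.268,.075]],turn=0,n=1);print(bot.get_state()['contact_force'])
p,d=snap('side','a.png');cv2.imwrite('pics/sidez2.png',cv2.resize(p[80:180,230:340,::-1],None,fx=6,fy=6,interpolation=cv2.INTER_CUBIC))"
```

```text
t 3.93 p [ 0.4782 -0.2656  0.0793] yaw 2.19 tilt [ 0.0092 -0.0134 -0.9999]
[0, 0.0, 0, -1.63, 0.42, -0.17, 0]
[-13.73446594  -0.55033906   0.65833665]
```

View pics/sidez2.png

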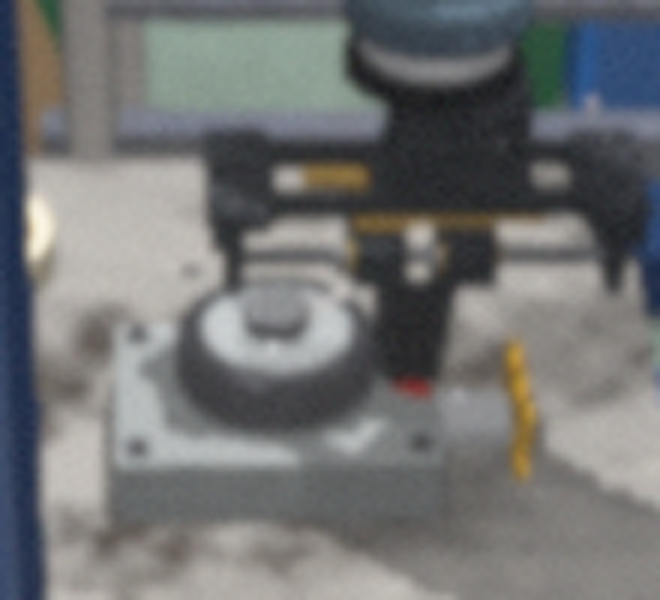

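```bash
cat >> h.py <<'E'
A,B,RR=.0175,.009,.046
def build(n=4000):
    # boundary of ring (+) rectangle in jig axes, ccw, dense
    P=[];N=[]
    for th in np.linspace(0,2*np.pi,n,endpoint=False):
        u=np.array([np.cos(th),np.sin(th)]); P.append(RR*u+[A*np.sign(u[0]),B*np.sign(u[1])])
    P=np.array(P); Q=[]
    for i in range(n):
        a,b=P[i],P[(i+1)%n]; m=max(1,int(np.linalg.norm(b-a)/1e-4))
        for k in range(m): Q.append(a+(b-a)*k/m)
    Q=np.array(Q); s=np.r_[0,np.cumsum(np.linalg.norm(np.diff(Q,axis=0),axis=1))]
    return Q,s,s[-1]+np.linalg.norm(Q[0]-Q[-1])
def orbit(c=(.541,-.275),step=.010,press=.001,z=.075,k=5):
    st=bot.get_state();M=R.from_quat(st["ee_rot"]);m=M.as_matrix();yaw=np.arctan2(m[1,0],m[0,0])
    Q,s,L=build(); q=M.inv().apply(np.r_[st["tool_pos"][:2]-c,0])[[0,2]]  # tool x, z ; z tool = +y world
    i=np.argmin(np.linalg.norm(Q-q,axis=1)); f=M.inv().apply(st["contact_force"])
    print("t %.2f p"%st["t"],st["tool_pos"].round(4),"q mm",(q*1e3).round(1),"s %.1f of %.1f gap %.1f mm"%(s[i]*1e3,L*1e3,np.sign(np.linalg.norm(q)-np.linalg.norm(Q[i]))*np.linalg.norm(Q[i]-q)*1e3),"f tool",f.round(1),"yaw %.2f tilt"%np.degrees(yaw),m[:2,1].round(4))
    at=lambda x: np.array([np.interp(x%L,s,Q[:,0]),np.interp(x%L,s,Q[:,1])])
    dz=(st["tool_pos"][2]-z)
    for j in range(k):
        a,b=at(s[i]+j*step),at(s[i]+(j+1)*step); t=at(s[i]+(j+1)*step+.001)-at(s[i]+(j+1)*step-.001); t/=np.linalg.norm(t)
        d=b-a+press*np.array([-t[1],t[0]])
        print([round(float(v)*100,2) for v in(d[0],dz/k,d[1])])
E
python3 -c "
from h import *
orbit()"
```

```text
t 3.98 p [ 0.478  -0.2655  0.0792] q mm [-62.6  11.9] s 185.6 of 395.0 gap -0.8 mm f tool [-10.2   0.5   0.1] yaw 2.18 tilt [ 0.0084 -0.0131]
[0.09, 0.08, -1.0]
[0.1, 0.08, -1.0]
[0.19, 0.08, -0.97]
[0.39, 0.08, -0.91]
[0.58, 0.08, -0.8]
```

Request:
move_arm([
  [0.7,0,0.5,0.1,0.1,-1,0],
  [0,0,0,0.1,0.1,-1,0],
  [0,0,0,0.2,0.1,-1,0],
])

```text
t: 4.23
tool_pos: [0.4791, -0.2935, 0.0776]
ee_rot: [-0.705, -0.01, 0.019, 0.709]
contact_force: [-9.8, 0.3, 7.5]
opening: 0.0006
```

```bash
python3 -c "
from h import *
orbit()"
```

```text
t 4.23 p [ 0.4791 -0.2935  0.0776] q mm [-62.6 -16. ] s 213.6 of 395.0 gap -0.4 mm f tool [-9.8 -7.4  0.7] yaw 2.36 tilt [-0.0122  0.0042]
[0.35, 0.05, -0.93]
[0.54, 0.05, -0.83]
[0.71, 0.05, -0.69]
[0.84, 0.05, -0.52]
[0.94, 0.05, -0.33]
```

Request:
move_arm([
  [0,0,-0.4,0.35,0,-0.95,0],
  [0,0,0,0.55,0,-0.85,0],
  [0,0,0,0.7,0,-0.7,0],
  [0,0,0,0.85,0,-0.5,0],
  [0,0,0,0.95,0,-0.3,0],
])

```text
t: 4.65
tool_pos: [0.5116, -0.3312, 0.0811]
ee_rot: [-0.706, -0.009, 0.018, 0.708]
contact_force: [-2.3, -3.7, -0.5]
opening: 0.0008
```

```bash
cat > l.py <<'E'
from h import *
import sys
orbit()
if len(sys.argv)>1:
    n=sys.argv[1]
    p,d=snap('side','a.png');cv2.imwrite(f'pics/{n}.png',cv2.resize(p[80:180,230:340,::-1],None,fx=5,fy=5,interpolation=cv2.INTER_CUBIC))
E
python3 l.py s3
```

```text
t 4.65 p [ 0.5116 -0.3312  0.0811] q mm [-31.6 -55. ] s 265.0 of 395.0 gap 2.1 mm f tool [-2.5  0.5 -3.6] yaw 2.24 tilt [-0.0124  0.0019]
[0.99, 0.12, -0.09]
[1.0, 0.12, 0.08]
[1.0, 0.12, 0.1]
[1.0, 0.12, 0.1]
[1.0, 0.12, 0.1]
```

View pics/s3.png

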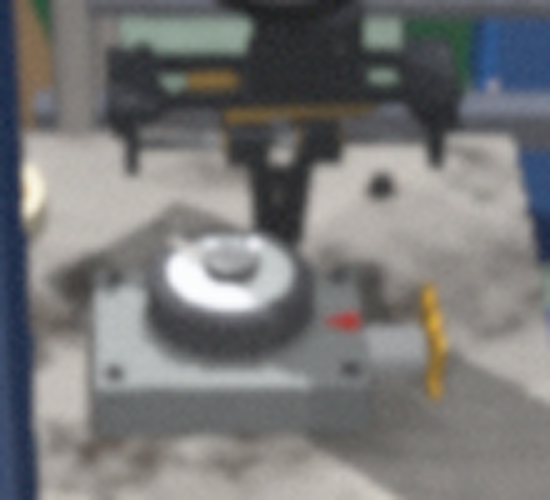

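Request:
move_arm([
  [0,0,-0.3,1,0.15,0.1,0],
  [0,0,0,1,0.1,0.15,0],
  [0,0,0,1,0.1,0.15,0],
  [0,0,0,1,0.1,0.15,0],
])

```text
t: 5.03
tool_pos: [0.5557, -0.3315, 0.0816]
ee_rot: [0.711, 0.013, -0.013, -0.703]
contact_force: [-2.0, -7.2, 1.3]
opening: 0.0008
```

```bash
sed -i 's/c=(.541,-.275)/c=(.541,-.277)/' h.py; cat >> h.py <<'E'
def mark(n="side",c=(.5405,-.2755),yaw=.037,take=True):
    if take: bot.read_camera(n)
    for r in bot.place_of(n,"ring_mark")[:2]:
        w=c2w(n,r["xyz"]); d=w[:2]-c
        print(n,"mark score %.2f r %.1fmm z %.3f angle %.2f"%(r["score"],np.hypot(*d)*1e3,w[2],(np.arctan2(d[1],d[0])-yaw-np.pi)%(2*np.pi)))
E
python3 l.py; python3 -c "
from h import *
mark();mark('top')"
```

```text
t 5.03 p [ 0.5557 -0.3315  0.0816] q mm [ 12.7 -55. ] s 308.9 of 395.0 gap 0.0 mm f tool [-2.3 -1.2 -7.2] yaw 2.10 tilt [ 0.0005 -0.0109]
[0.99, 0.13, 0.13]
[0.94, 0.13, 0.31]
[0.85, 0.13, 0.51]
[0.72, 0.13, 0.68]
[0.56, 0.13, 0.82]
side mark score 0.78 r 41.0mm z 0.073 angle 3.03
side mark score 0.56 r 60.0mm z 0.036 angle 0.02
top mark score 0.60 r 37.5mm z 0.070 angle 3.16
```

Request:
move_arm([
  [0,0,0,1,0.1,0.15,0],
  [0,0,0,0.95,0.1,0.3,0],
  [0,0,0,0.85,0.1,0.5,0],
  [0,0,0,0.7,0.1,0.7,0],
  [0,0,0,0.55,0.1,0.8,0],
])

```text
t: 5.65
tool_pos: [0.602, -0.3034, 0.0782]
ee_rot: [0.711, 0.015, -0.011, -0.703]
contact_force: [0.9, 0.4, -0.3]
opening: 0.0003
```

```bash
python3 l.py
```

```text
t 5.65 p [ 0.602  -0.3034  0.0782] q mm [ 60.  -28.6] s 366.1 of 395.0 gap 0.8 mm f tool [0.9 0.4 0.4] yaw 2.08 tilt [ 0.0067 -0.0119]
[0.22, 0.06, 0.97]
[0.01, 0.06, 0.99]
[-0.1, 0.06, 1.0]
[-0.1, 0.06, 1.0]
[-0.25, 0.06, 0.96]
```

Request:
move_arm([
  [0,0,0,-0.05,0.1,0.9,0],
  [0,0,0,-0.2,0.1,1,0],
  [0,0,0,-0.15,0.1,1,0],
  [0,0,0,-0.15,0.1,1,0],
])

```text
t: 5.98
tool_pos: [0.5976, -0.2591, 0.0733]
ee_rot: [0.711, 0.017, -0.01, -0.702]
contact_force: [4.0, -1.9, 3.5]
opening: 0.0005
```

```bash
python3 l.py
```

```text
t 5.98 p [ 0.5976 -0.2591  0.0733] q mm [57.3 15.6] s 16.6 of 395.0 gap -5.7 mm f tool [ 4.  -3.4 -2.1] yaw 2.26 tilt [ 0.01   -0.0127]
[-0.36, -0.03, 0.92]
[-0.55, -0.03, 0.82]
[-0.72, -0.03, 0.68]
[-0.85, -0.03, 0.51]
[-0.94, -0.03, 0.32]
```

```bash
sed -i 's/c=(.541,-.277)/c=(.539,-.276)/; s/^A,B,RR=.*/A,B,RR=.0142,.0095,.046/' h.py; sed -i 's/0.13/0.13/' h.py; python3 l.py;  python3 -c "
from h import *
mark()"
```

```text
t 5.98 p [ 0.5976 -0.2591  0.0733] q mm [59.3 14.6] s 14.6 of 383.8 gap -0.7 mm f tool [ 4.  -3.4 -2.1] yaw 2.26 tilt [ 0.01   -0.0127]
[-0.31, -0.03, 0.94]
[-0.51, -0.03, 0.85]
[-0.68, -0.03, 0.72]
[-0.82, -0.03, 0.56]
[-0.92, -0.03, 0.37]
side mark score 0.92 r 38.5mm z 0.072 angle 3.37
```

Request:
move_arm([
  [0,0,0,-0.3,0,0.95,0],
  [0,0,0,-0.5,0,0.85,0],
  [0,0,0,-0.7,0,0.7,0],
  [0,0,0,-0.8,0,0.55,0],
])

```text
t: 6.42
tool_pos: [0.5745, -0.227, 0.0742]
ee_rot: [0.711, 0.019, -0.009, -0.703]
contact_force: [2.4, 0.9, -0.5]
opening: 0.0005
```

```bash
python3 l.py;  python3 -c "
from h import *
mark()"
```

```text
t 6.42 p [ 0.5745 -0.227   0.0742] q mm [37.4 47.5] s 56.5 of 383.8 gap -1.5 mm f tool [2.4 0.5 0.8] yaw 2.28 tilt [ 0.0153 -0.0121]
[-0.94, -0.02, 0.33]
[-0.98, -0.02, 0.12]
[-1.0, -0.02, -0.07]
[-1.0, -0.02, -0.1]
[-1.0, -0.02, -0.1]
side mark score 0.80 r 41.1mm z 0.072 angle 4.24
```

Request:
move_arm([
  [0.5,0,0.7,-0.95,0,0.3,0],
  [0,0,0,-1,0,0.05,0],
  [0,0,0,-1,0,-0.15,0],
  [0,0,0,-1,0,-0.15,0],
  [0,0,0,-1,0,-0.15,0],
])

```text
t: 6.93
tool_pos: [0.5226, -0.2211, 0.073]
ee_rot: [-0.702, -0.013, 0.015, 0.712]
contact_force: [1.8, 12.2, 3.8]
opening: 0.0003
```

```bash
python3 l.py;  python3 -c "
from h import *
mark()"
```

```text
t 6.93 p [ 0.5226 -0.2211  0.073 ] q mm [-14.2  55.5] s 110.1 of 383.8 gap 0.1 mm f tool [ 2.3 -3.7 12.2] yaw 2.24 tilt [-0.0023  0.0137]
[-0.97, -0.04, -0.21]
[-0.9, -0.04, -0.41]
[-0.79, -0.04, -0.6]
[-0.65, -0.04, -0.75]
[-0.47, -0.04, -0.87]
side mark score 0.51 r 42.7mm z 0.074 angle 5.33
side mark score 0.21 r 450.2mm z -0.000 angle 4.83
```

Request:
move_arm([
  [0,0,0,-0.95,0,-0.2,0],
  [0,0,0,-0.9,0,-0.4,0],
  [0,0,0,-0.8,0,-0.6,0],
  [0,0,0,-0.65,0,-0.75,0],
  [0,0,0,-0.45,0,-0.9,0],
])

```text
t: 7.45
tool_pos: [0.4789, -0.2512, 0.0707]
ee_rot: [-0.7, -0.01, 0.018, 0.714]
contact_force: [0.8, 0.4, -0.8]
opening: 0.0003
```

```bash
python3 l.py;  python3 -c "
from h import *
mark();mark('top')"
```

```text
t 7.45 p [ 0.4789 -0.2512  0.0707] q mm [-59.   27.1] s 165.2 of 383.8 gap 2.2 mm f tool [0.8 0.8 0.3] yaw 2.25 tilt [-0.012   0.0188]
[-0.16, -0.09, -0.98]
[0.04, -0.09, -1.0]
[0.1, -0.09, -1.0]
[0.12, -0.09, -0.99]
[0.29, -0.09, -0.95]
side mark score 0.63 r 40.1mm z 0.072 angle 5.59
side mark score 0.62 r 4.3mm z -0.002 angle 0.85
top mark score 0.54 r 44.7mm z 0.074 angle 5.56
```

Request:
move_arm([
  [-0.8,0,-0.5,0.1,-0.2,-0.9,0],
  [0,0,0,0.2,-0.1,-1,0],
  [0,0,0,0.15,-0.1,-1,0],
  [0,0,0,0.2,0,-1,0],
  [0,0,0,0.35,0,-0.95,0],
])

```text
t: 8.07
tool_pos: [0.4787, -0.2926, 0.0696]
ee_rot: [-0.699, -0.003, 0.028, 0.715]
contact_force: [-13.8, -1.0, 9.9]
opening: 0.0007
```

```bash
python3 l.py;  python3 -c "
from h import *
mark();mark('top')"
```

```text
t 8.07 p [ 0.4787 -0.2926  0.0696] q mm [-60.9 -13.9] s 205.7 of 383.8 gap 0.9 mm f tool [-14.2  -9.4  -0.2] yaw 2.60 tilt [-0.0357  0.0218]
[0.29, -0.11, -0.95]
[0.49, -0.11, -0.86]
[0.67, -0.11, -0.74]
[0.81, -0.11, -0.57]
[0.91, -0.11, -0.39]
side mark score 0.77 r 39.3mm z 0.071 angle 0.20
top mark score 0.80 r 44.0mm z 0.075 angle 0.09
```

Request:
move_arm([
  [0,0,0,-0.2,-0.5,0,0],
  [-1.2,0,-1.8,0,-0.4,0,0],
])

```text
t: 8.43
tool_pos: [0.4775, -0.2958, 0.0788]
ee_rot: [0.708, 0.015, -0.017, -0.706]
contact_force: [0.3, 0.9, 0.4]
opening: 0.0006
```

```bash
python3 l.py
```

```text
t 8.43 p [ 0.4775 -0.2958  0.0788] q mm [-62.3 -17.1] s 208.6 of 383.8 gap 2.7 mm f tool [ 0.4 -0.4  0.8] yaw 2.53 tilt [-0.0027 -0.0017]
[0.36, 0.08, -0.93]
[0.55, 0.08, -0.83]
[0.71, 0.08, -0.69]
[0.84, 0.08, -0.52]
[0.94, 0.08, -0.33]
```

Request:
move_arm([
  [0,0,0,0.55,0,-0.85,0],
  [0,0,0,0.65,0,-0.75,0],
  [0,0,0,0.75,0,-0.6,0],
  [0,0,0,0.85,0,-0.4,0],
  [0,0,0,0.95,0,-0.2,0],
])

```text
t: 8.85
tool_pos: [0.509, -0.3281, 0.0799]
ee_rot: [0.711, 0.011, -0.023, -0.703]
contact_force: [-5.2, -7.7, 0.0]
opening: 0.0003
```

```bash
sed -i 's/c=(.539,-.276)/c=(.538,-.276)/; s/^A,B,RR=.*/A,B,RR=.0147,.0095,.046/' h.py;python3 l.py;  python3 -c "
from h import *
mark();mark('top')"
```

```text
t 8.85 p [ 0.509  -0.3281  0.0799] q mm [-31.4 -50.6] s 256.9 of 385.8 gap -1.6 mm f tool [-5.6  0.2 -7.4] yaw 2.77 tilt [-0.0177 -0.0114]
[0.98, 0.1, -0.18]
[1.0, 0.1, 0.03]
[1.0, 0.1, 0.1]
[1.0, 0.1, 0.1]
[0.99, 0.1, 0.11]
side mark score 0.90 r 40.4mm z 0.075 angle 1.24
top mark score 0.73 r 37.0mm z 0.073 angle 1.07
```

Request:
move_arm([
  [0,0,0,1,0.1,-0.2,0],
  [0,0,0,1,0,0,0],
  [0,0,0,1,0,0.1,0],
  [0,0,0,1,0,0.1,0],
  [0,0,0,1,0,0.15,0],
])

```text
t: 9.47
tool_pos: [0.5623, -0.3305, 0.0804]
ee_rot: [0.715, 0.012, -0.022, -0.699]
contact_force: [-1.0, -4.8, -0.5]
opening: 0.0004
```

```bash
python3 l.py;  python3 -c "
from h import *
mark();mark('top')"
```

```text
t 9.47 p [ 0.5623 -0.3305  0.0804] q mm [ 21.7 -55.6] s 311.0 of 385.8 gap 0.6 mm f tool [-1.2  0.6 -4.7] yaw 2.75 tilt [-0.0136 -0.0238]
[0.93, 0.11, 0.35]
[0.83, 0.11, 0.54]
[0.7, 0.11, 0.71]
[0.53, 0.11, 0.84]
[0.33, 0.11, 0.93]
side mark score 0.74 r 39.7mm z 0.076 angle 2.01
```

Request:
move_arm([
  [0.6,0,-0.4,0.85,0,0.45,0],
  [0.5,0,-0.3,0.75,0,0.65,0],
  [0,0,0,0.6,0,0.75,0],
  [0,0,0,0.4,0,0.85,0],
])

```text
t: 10.0
tool_pos: [0.5901, -0.3076, 0.0825]
ee_rot: [0.712, 0.019, -0.014, -0.702]
contact_force: [7.3, -8.1, -3.6]
opening: 0.0005
```

```bash
python3 l.py;  python3 -c "
from h import *
mark()"
```

```text
t 10.00 p [ 0.5901 -0.3076  0.0825] q mm [ 50.6 -34. ] s 348.7 of 385.8 gap -2.6 mm f tool [ 6.9  3.8 -8.4] yaw 2.69 tilt [ 0.0085 -0.0144]
[0.38, 0.15, 0.92]
[0.17, 0.15, 0.98]
[-0.04, 0.15, 1.0]
[-0.1, 0.15, 1.0]
[-0.11, 0.15, 0.99]
side mark score 0.92 r 40.1mm z 0.074 angle 2.68
```

Request:
move_arm([
  [0,0,0,0.35,0.2,0.9,0],
  [0,0,0,0.15,0.2,1,0],
  [0,0,0,-0.05,0.1,1,0],
  [0,0,0,-0.1,0.1,1,0],
  [0,0,0,-0.1,0.1,1,0],
])

```text
t: 10.52
tool_pos: [0.5972, -0.2592, 0.0801]
ee_rot: [0.715, 0.025, -0.007, -0.699]
contact_force: [2.6, -1.2, 0.8]
opening: 0.0002
```

```bash
python3 l.py;  python3 -c "
from h import *
mark()"
```

```text
t 10.52 p [ 0.5972 -0.2592  0.0801] q mm [59.9 14.1] s 14.2 of 385.8 gap -0.6 mm f tool [ 2.6 -0.7 -1.4] yaw 2.65 tilt [ 0.026  -0.0217]
[-0.3, 0.1, 0.94]
[-0.5, 0.1, 0.86]
[-0.67, 0.1, 0.73]
[-0.81, 0.1, 0.57]
[-0.92, 0.1, 0.38]
side mark score 0.65 r 39.2mm z 0.076 angle 3.70
```

Request:
move_arm([
  [0.5,0,0.7,-0.35,0.1,0.9,0],
  [0.5,0,0.7,-0.55,0.1,0.8,0],
  [0,0,0,-0.7,0,0.65,0],
  [0,0,0,-0.85,0,0.5,0],
  [0,0,0,-0.95,0,0.3,0],
])

```text
t: 11.03
tool_pos: [0.5651, -0.2233, 0.079]
ee_rot: [-0.706, -0.02, 0.014, 0.707]
contact_force: [5.9, 7.4, 3.0]
opening: 0.0008
```

```bash
python3 l.py;  python3 -c "
from h import *
mark()"
```

```text
t 11.03 p [ 0.5651 -0.2233  0.079 ] q mm [29.6 51.4] s 66.0 of 385.8 gap -1.6 mm f tool [ 6.3 -2.9  7.1] yaw 2.73 tilt [0.0074 0.0015]
[-0.98, 0.08, 0.13]
[-1.0, 0.08, -0.06]
[-1.0, 0.08, -0.1]
[-1.0, 0.08, -0.1]
[-0.99, 0.08, -0.12]
side mark score 0.76 r 39.5mm z 0.076 angle 4.87
```

Request:
move_arm([
  [0,0,0,-1,0.1,0.1,0],
  [0,0,0,-1,0,-0.05,0],
  [0,0,0,-1,0,-0.1,0],
  [0,0,0,-1,0,-0.1,0],
])

```text
t: 11.47
tool_pos: [0.52, -0.2207, 0.0754]
ee_rot: [-0.703, -0.017, 0.018, 0.711]
contact_force: [-0.1, 0.0, 1.2]
opening: 0.0004
```

```bash
python3 l.py;  python3 -c "
from h import *
mark();mark('top')"
```

```text
t 11.47 p [ 0.52   -0.2207  0.0754] q mm [-15.2  56.1] s 111.7 of 385.8 gap 0.6 mm f tool [-0.1 -1.2  0. ] yaw 2.86 tilt [-0.0025  0.0122]
[-0.97, 0.01, -0.22]
[-0.9, 0.01, -0.42]
[-0.79, 0.01, -0.6]
[-0.64, 0.01, -0.76]
[-0.46, 0.01, -0.88]
side mark score 0.70 r 40.4mm z 0.076 angle 5.23
```

Request:
move_arm([
  [0,0,0,-0.8,0,-0.4,0],
  [0,0,0,-0.8,0,-0.6,0],
  [0,0,0,-0.7,0,-0.75,0],
])

```text
t: 11.92
tool_pos: [0.4969, -0.2308, 0.0739]
ee_rot: [-0.696, -0.015, 0.021, 0.717]
contact_force: [-2.9, 8.1, 4.9]
opening: 0.0006
```

```bash
python3 l.py;  python3 -c "
from h import *
mark();mark('top')"
```

```text
t 11.92 p [ 0.4969 -0.2308  0.0739] q mm [-38.7  47.3] s 137.2 of 385.8 gap -1.3 mm f tool [-2.6 -4.6  8.4] yaw 2.97 tilt [-0.0099  0.0291]
[-0.71, -0.02, -0.69]
[-0.54, -0.02, -0.83]
[-0.35, -0.02, -0.93]
[-0.14, -0.02, -0.98]
[0.06, -0.02, -1.0]
side mark score 0.77 r 36.8mm z 0.075 angle 5.77
```

Request:
move_arm([
  [0,0,0,-0.65,0,-0.75,0],
  [0,0,0,-0.45,0,-0.85,0],
])

```text
t: 12.28
tool_pos: [0.4848, -0.2447, 0.0722]
ee_rot: [-0.694, -0.013, 0.024, 0.719]
contact_force: [-5.9, 6.2, 6.4]
opening: 0.0004
```

```bash
python3 l.py s5;  python3 -c "
from h import *
mark();mark('top')
p,d=snap('top','a.png');cv2.imwrite('pics/t5.png',cv2.resize(p[165:260,295:385,::-1],None,fx=6,fy=6,interpolation=cv2.INTER_CUBIC))"
```

```text
t 12.28 p [ 0.4848 -0.2447  0.0722] q mm [-51.5  34.1] s 156.3 of 385.8 gap -1.8 mm f tool [-5.6 -6.1  6.8] yaw 3.07 tilt [-0.0169  0.0344]
[-0.37, -0.06, -0.92]
[-0.16, -0.06, -0.98]
[0.05, -0.06, -1.0]
[0.1, -0.06, -1.0]
[0.12, -0.06, -0.99]
side mark score 0.69 r 38.4mm z 0.077 angle 6.28
```

View pics/s5.png

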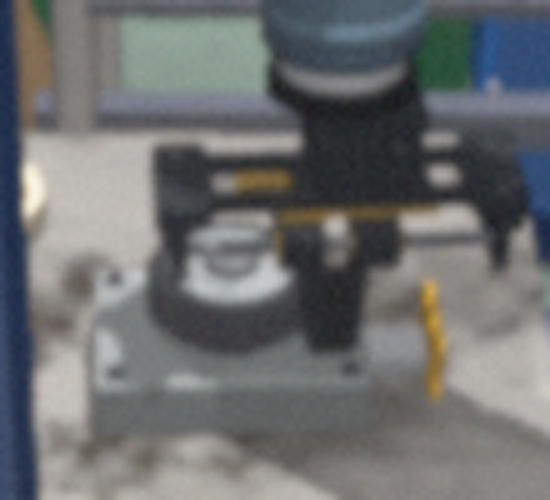

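View pics/t5.png

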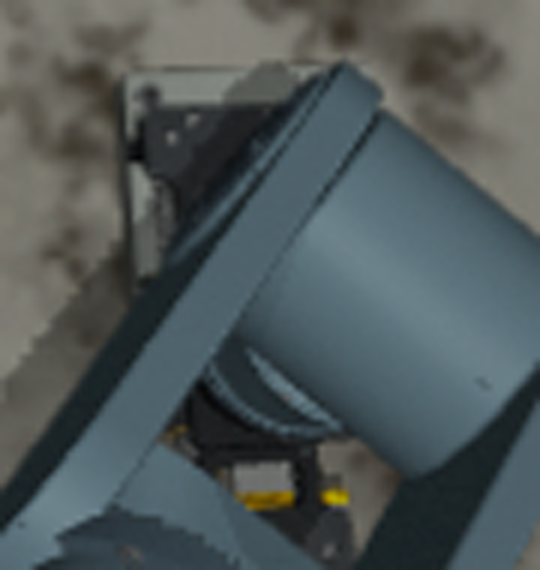

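Request:
move_arm([
  [0,0,0,-1,0,1,0],
  [-1,0,0,-1,-0.5,0,0],
  [-1,0,0,-2,-1,-0.5,0],
  [0,0,-0.5,-3.5,-1.5,-1,0],
  [0,0,0,-3,-1.5,-1,0],
])

```text
t: 13.0
tool_pos: [0.3813, -0.2652, 0.1173]
ee_rot: [-0.707, -0.018, 0.024, 0.707]
contact_force: [-0.1, -0.8, 0.5]
opening: 0.0004
```

```bash
python3 l.py s6;  python3 -c "
from h import *
mark();mark('top')
p,d=snap('top','a.png');cv2.imwrite('pics/t6.png',cv2.resize(p[165:260,295:385,::-1],None,fx=6,fy=6,interpolation=cv2.INTER_CUBIC))"
```

```text
t 13.00 p [ 0.3813 -0.2652  0.1173] q mm [-155.7   20.1] s 179.9 of 385.8 gap 95.4 mm f tool [-0.2 -0.5 -0.8] yaw 3.39 tilt [-0.0096  0.0004]
[0.09, 0.85, -1.0]
[0.1, 0.85, -1.0]
[0.16, 0.85, -0.98]
[0.36, 0.85, -0.92]
[0.55, 0.85, -0.82]
side mark score 0.74 r 39.6mm z 0.077 angle 0.04
top mark score 0.88 r 41.8mm z 0.074 angle 6.19
```

View pics/s6.png

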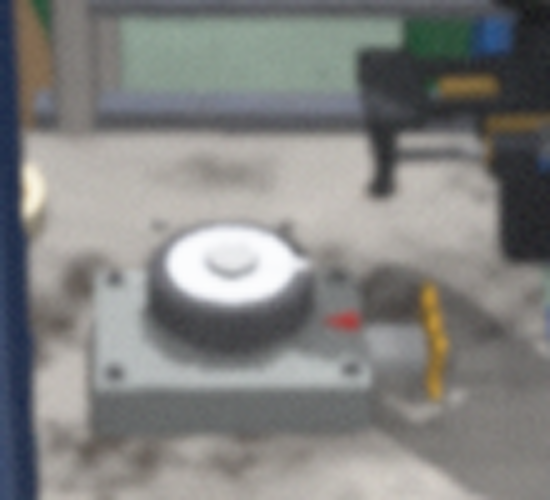

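View pics/t6.png

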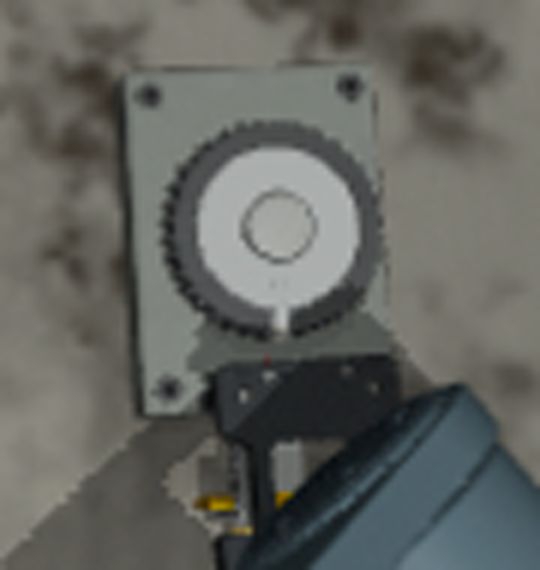

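```bash
python3 - <<'E'
from h import *
w=lambda u,v,z: px2z("top",295+(u+.5)/6-.5,165+(v+.5)/6-.5,z)[:2]
p=cv2.imread("pics/t6.png")
g=cv2.cvtColor(p,cv2.COLOR_BGR2GRAY).astype(float)
# white disc centroid
m=(g>145)&(p[:,:,0].astype(int).ptp if False else True)
sub=np.zeros_like(g,bool);sub[140:316,190:370]=True
ys,xs=np.where((g>140)&sub);print("disc",xs.min(),xs.max(),ys.min(),ys.max())
for v in range(300,340,5):
    r=g[v,255:310]; print(v,r.argmax()+255,(np.arange(255,310)*np.clip(r-110,0,None)).sum()/max(1,np.clip(r-110,0,None).sum()))
for c in((279.5,228),(278.5,228)):
  for mk in((281,322),(280,322)):
    d=w(*mk,.076)-w(*c,.076);print(c,mk,np.hypot(*d),np.arctan2(-d[1],-d[0])-.039)
E
```

```text
disc 199 357 150 315
300 294 281.412027972028
305 281 278.9857887257224
310 282 281.3754427390791
315 282 281.05610972568576
320 282 280.4667472793229
325 282 280.6556886227545
330 282 282.15
335 282 0.0
(279.5, 228) (281, 322) 0.03936156400386165 -0.054658217916407764
(279.5, 228) (280, 322) 0.03936583999376619 -0.06535414484104556
(278.5, 228) (281, 322) 0.03936094485347312 -0.04391528898854696
(278.5, 228) (280, 322) 0.03936069781194327 -0.054612548504962964
```

```bash
python3 - <<'E'
from h import *
w=lambda u,v,z: px2z("side",230+(u+.5)/5-.5,80+(v+.5)/5-.5,z)[:2]
print(w(232,263,.076), w(232,254,.082))
for c in((232,263),(232,265)):
  for mk in((303,265),(300,266)):
    d=w(*mk,.076)-w(*c,.076);print(c,mk,np.hypot(*d),np.arctan2(-d[1],-d[0])-.039)
h=[w(*a,.036) for a in((114,277),(337,277),(116,373),(351,369))]
print(h,np.mean(h,0))
for a,b in((0,1),(2,3)): d=h[a]-h[b];print(np.arctan2(d[1],d[0]))
E
```

```text
[ 0.53719518 -0.27616134] [ 0.53732327 -0.27593573]
(232, 263) (303, 265) 0.03841702463173314 -0.07863157415379239
(232, 263) (300, 266) 0.036819377385653766 -0.1066017935297909
(232, 265) (303, 265) 0.038404920681226314 -0.029099026803596703
(232, 265) (300, 266) 0.03675610921883984 -0.05491073507861393
[array([ 0.60327977, -0.31991465]), array([ 0.47624376, -0.32119861]), array([ 0.59930678, -0.22974846]), array([ 0.47255004, -0.23482101])] [ 0.53784509 -0.27642068]
0.010106707734887364
0.03999659569984135
```

```bash
python3 -c "
from h import *
rows([[.41,-.277,.10],[.468,-.277,.08]],turn=1.3)"
```

```text
t 13.30 p [ 0.3831 -0.2656  0.1172] yaw 3.26 tilt [-8.5e-03 -3.0e-04 -1.0e+00]
[0, 1.3, 0, 2.64, 1.7, -1.29, 0]
[0, 0.0, 0, 2.91, 0.98, -0.1, 0]
[0, 0.0, 0, 2.91, 0.98, -0.1, 0]
```

Request:
move_arm([
  [0,1.3,-0.5,2.6,1.7,-1.2,0],
  [0,0,0,2.9,1,-0.1,0],
  [0,0,0,2.5,1,0,0],
  [0,0,0,0,0,0,0],
  [0,0,0,0,0,0,0],
])

```text
t: 13.72
tool_pos: [0.4702, -0.2726, 0.0751]
ee_rot: [-0.706, -0.013, 0.014, 0.708]
contact_force: [-0.7, 0.6, -0.6]
opening: 0.0002
```

```bash
python3 -c "
from h import *
rows([[.476,-.277,.08]])"
```

```text
t 13.72 p [ 0.4702 -0.2726  0.0751] yaw 2.17 tilt [-0.0013  0.0022 -1.    ]
[0, 0.0, 0, 0.57, -0.49, -0.46, 0]
```

Request:
move_arm([
  [0,0,0,0.6,-0.3,0,0],
  [0,0,0,0.2,0,0,0],
  [0,0,0,0.1,0,0,0],
])

```text
t: 13.97
tool_pos: [0.477, -0.27, 0.0765]
ee_rot: [-0.705, -0.011, 0.018, 0.709]
contact_force: [-6.2, -1.3, 4.6]
opening: -0.0
```

Contact at 6 N; a small tangential nudge.

Request:
move_arm([
  [0,0,0,0.1,0,-0.3,0],
])

```text
t: 14.05
tool_pos: [0.4769, -0.2722, 0.0766]
ee_rot: [-0.704, -0.01, 0.019, 0.709]
contact_force: [-4.0, 1.0, 2.5]
opening: 0.0003
```

Request:
move_arm([
  [0,0,0,0.1,0,0,0],
])

```text
t: 14.13
tool_pos: [0.477, -0.2723, 0.0769]
ee_rot: [-0.704, -0.01, 0.019, 0.71]
contact_force: [-3.2, -0.5, 0.9]
opening: 0.0003
```

Request:
move_arm([
  [0,0,0,-1,0,0,0],
  [0,0,-0.7,-3,-0.5,0,0],
  [0,0,0,-3.5,-1,0,0],
  [0,0,0,-2.5,0,0,0],
  [0,0,0,0,0,0,0],
])

```text
t: 14.55
tool_pos: [0.3733, -0.2761, 0.0939]
ee_rot: [-0.706, -0.017, 0.014, 0.708]
contact_force: [0.7, 0.6, -0.8]
opening: 0.0008
```

```bash
python3 l.py s7;  python3 - <<'E'
from h import *
mark()
p,d=snap('top','a.png');mark('top',take=False);q=cv2.resize(p[165:260,295:385,::-1],None,fx=6,fy=6,interpolation=cv2.INTER_CUBIC);cv2.imwrite('pics/t7.png',q)
g=cv2.cvtColor(q,cv2.COLOR_BGR2GRAY).astype(float)
w=lambda u,v,z: px2z("top",295+(u+.5)/6-.5,165+(v+.5)/6-.5,z)[:2]
for v in range(310,335,5):
    r=np.clip(g[v,255:310]-110,0,None); u=(np.arange(255,310)*r).sum()/max(1,r.sum())
    d=w(u,v,.076)-w(279.3,228,.076);print(v,round(u,1),np.hypot(*d),np.arctan2(-d[1],-d[0])-.039)
E
```

```text
t 14.55 p [ 0.3733 -0.2761  0.0939] q mm [-164.5    7.1] s 185.8 of 385.8 gap 103.8 mm f tool [0.7 0.8 0.6] yaw 2.51 tilt [0.0037 0.0041]
[0.1, 0.38, -1.0]
[0.11, 0.38, -0.99]
[0.28, 0.38, -0.95]
[0.48, 0.38, -0.87]
[0.65, 0.38, -0.75]
side mark score 0.73 r 40.3mm z 0.076 angle 0.01
top mark score 0.97 r 43.4mm z 0.078 angle 6.23
310 283.8 0.0343740077674512 -0.015399218466132677
315 283.0 0.03644982100513992 -0.02743458705649495
320 282.8 0.038532419601938574 -0.032707863878135075
325 283.1 0.040619323530318316 -0.030821896577893686
330 284.0 0.04270979246880134 -0.024785667174798548
```

View pics/t7.png

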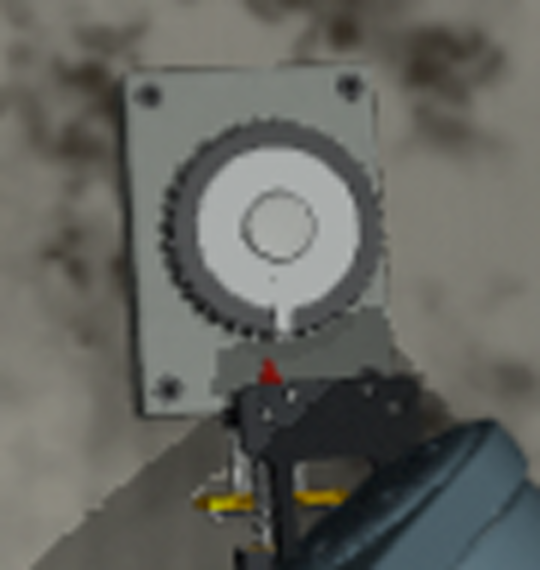

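View pics/s7.png

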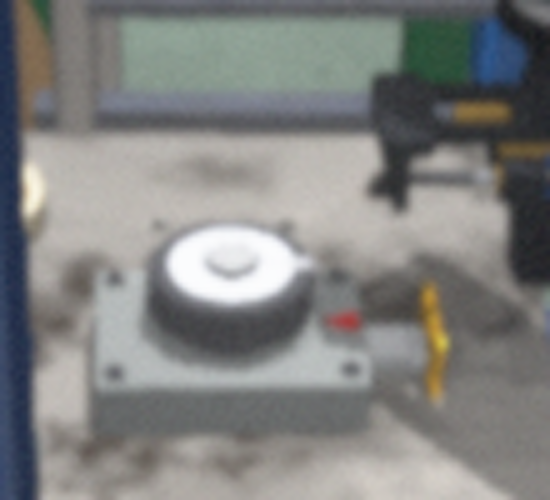

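Request:
move_arm([
  [0,0,0,0,2,-0.3,0],
  [0,0,0,0,1.5,0,0],
  [0,0,0,0,0.4,0,0],
])

```text
t: 15.05
tool_pos: [0.3825, -0.2823, 0.0563]
ee_rot: [0.708, 0.021, -0.013, -0.706]
contact_force: [-0.2, 0.3, -0.2]
opening: 0.0003
```

```bash
python3 -c "
from h import *
rows([[.405,-.280,.055]])"
```

```text
t 15.05 p [ 0.3825 -0.2823  0.0563] yaw 2.78 tilt [ 0.0111 -0.0029 -0.9999]
[0, 0.0, 0, 2.26, 0.16, 0.12, 0]
```

Request:
move_arm([
  [0,0,0.5,1.6,0,0,0],
  [0,0,0,0.6,0,0,0],
  [0,0,0,0.5,0,0,0],
])

```text
t: 15.3
tool_pos: [0.4103, -0.2796, 0.0546]
ee_rot: [-0.707, -0.017, 0.018, 0.707]
contact_force: [-3.1, -0.9, -0.3]
opening: 0.0003
```

Request:
move_arm([
  [0,0,0,0.7,0,0,0],
  [0,0,0,0.7,0,0,0],
  [0,0,0,0.7,0,0,0],
])

```text
t: 15.55
tool_pos: [0.4323, -0.2787, 0.0547]
ee_rot: [0.707, 0.017, -0.02, -0.707]
contact_force: [-3.4, -2.7, -0.4]
opening: 0.0011
```

Request:
move_arm([
  [0,0,0,0.5,0,0,0],
  [0,0,0,0.3,0,0,0],
  [0,0,0,0.2,0,0,0],
])

```text
t: 15.8
tool_pos: [0.443, -0.278, 0.0546]
ee_rot: [0.707, 0.017, -0.021, -0.707]
contact_force: [-15.6, -5.7, 5.9]
opening: 0.0004
```

Request:
move_arm([
  [0,0,0,0.2,0,0,0],
  [0,0,0,0.2,0,0,0],
])

```text
t: 15.97
tool_pos: [0.4431, -0.2782, 0.0547]
ee_rot: [-0.706, -0.014, 0.025, 0.707]
contact_force: [-14.2, -2.3, 8.6]
opening: 0.0006
```

Request:
move_arm([
  [0,0,0,-1,0,0,0],
  [0,0,0,-3,0,0,0],
  [0,0,0,-3,-1.5,0,0],
  [0,0,0,-2.5,-3,0,0],
  [0,0,0,0,-3,0,0],
])

```text
t: 16.38
tool_pos: [0.3451, -0.2796, 0.1279]
ee_rot: [-0.703, -0.014, 0.027, 0.71]
contact_force: [1.5, 0.1, -0.9]
opening: 0.0006
```

```bash
python3 l.py s8;  python3 - <<'E'
from h import *
mark()
for n in("side","top"):
    if n=="top": p,d=snap('top','b.png');mark('top',take=False)
    for r in bot.place_of(n,"stop_face")[:1]+bot.place_of(n,"ring_axis")[:1]: print(n,r["score"],c2w(n,r["xyz"]))
q=cv2.resize(p[165:260,295:385,::-1],None,fx=6,fy=6,interpolation=cv2.INTER_CUBIC);cv2.imwrite('pics/t8.png',q)
E
```

```text
t 16.38 p [ 0.3451 -0.2796  0.1279] q mm [-192.8    7.5] s 185.4 of 385.8 gap 132.1 mm f tool [ 1.5  0.9 -0. ] yaw 3.32 tilt [-0.0184  0.0096]
[0.1, 1.06, -1.0]
[0.11, 1.06, -0.99]
[0.27, 1.06, -0.96]
[0.47, 1.06, -0.87]
[0.65, 1.06, -0.75]
side mark score 0.67 r 40.3mm z 0.075 angle 0.03
side 0.61 [ 0.45555704 -0.28209797  0.02117429]
side 0.58 [ 0.53598877 -0.27975498  0.05058443]
top mark score 0.92 r 43.9mm z 0.078 angle 6.16
top mark score 0.43 r 82.4mm z 0.017 angle 6.26
top 0.45 [ 0.45870708 -0.27401641  0.01912391]
top 0.75 [ 0.53898532 -0.27151792  0.05586056]
```

View pics/s8.png

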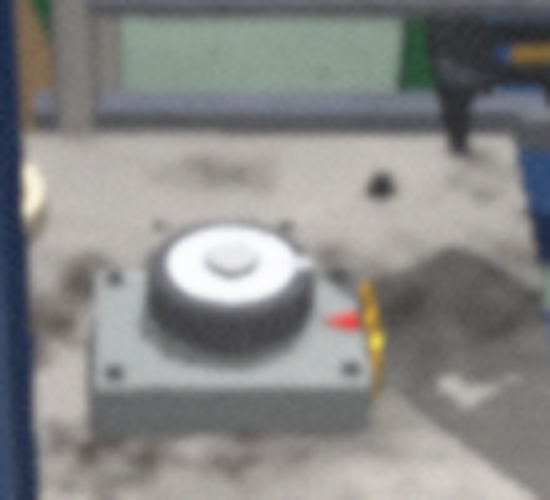

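View pics/t8.png

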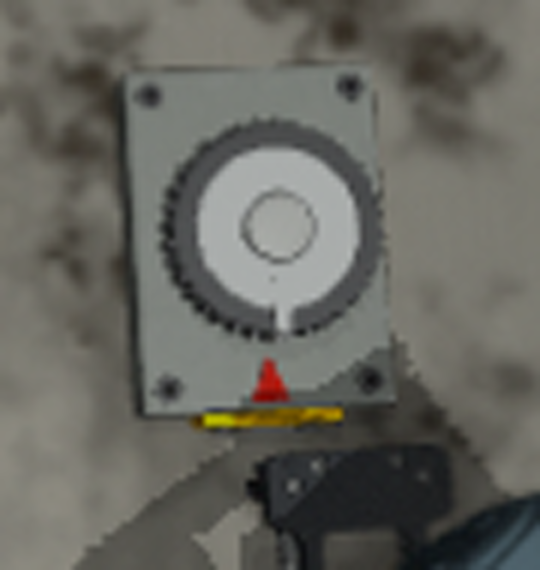

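The plate now sits flat on the jig's front: yellow edge at crop (270,417) against the block edge in the top view. The white mark at (283,322) points at the red pointer, and the robot is clear of everything.

Request:
move_arm([
  [0,0,0,0,-1,0,0],
  [0,0,0,0,0,0,0],
  [0,0,0,0,0,0,0],
])

```text
t: 17.08
tool_pos: [0.3485, -0.2794, 0.1361]
ee_rot: [-0.703, -0.015, 0.028, 0.711]
contact_force: [0.2, 0.2, -0.0]
opening: 0.0004
```

```bash
python3 -c "
from h import *
s=bot.get_state();print(s['t'],s['contact_force'],s['joint_vel']);print(bot.job_done())"
```

```text
17.0833 [ 0.16670155  0.19024174 -0.04733654] [ 0.0032265  -0.00818472 -0.01883884 -0.00147437  0.01130542 -0.0024268 ]
the job is handed in; nothing more can be done
None
```

The ring is at two turns loose and the length stop is fully home; I handed the job in at 17.1 s with the robot touching nothing.

- **Ring:** I rolled it counter-clockwise with the shut fingertips pressed lightly on the rim. The finger slipped in a few places, so I followed the white mark with the cameras. A small nudge at the end brought the mark to the pointer for the second time. My own measurement from the top picture put it about 0.03 rad short of exact two turns.
- **Stop:** I pushed the yellow plate from the front. The fingertip moved about 33 mm after first touch, then stopped dead under about 15 N. The top picture shows the plate flat against the jig, with its face about 80 mm in front of the axis (81 mm expected, against 116 mm when out).
- **Disagreement:** after the push, the networks' mark angles differed. The side camera gave +0.03 rad and the top camera −0.12 rad. The picture shows the mark in line with the pointer.
- **Forces and bystanders:** the highest force I read was about 17 N. I did not grip anything, and the arm stayed well away from the block, pliers and tin, though I did not measure their positions again at the end.

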